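# Free the seized lock knob and close the fence on the glass

### The arm

A 6-joint arm with a two-finger parallel gripper is mounted at the origin on the work surface. World frame = base frame: x ahead of the robot, y to its left, z up, the work surface at z = 0. Lengths are in m, angles in rad, forces in N, time in s.
With the tool pointing down it reaches from about 0.3 to 0.775 m from the base axis. Payload 14.6 kg.
Tool frame: the origin (TCP) lies between the finger pads; the fingertips stand 19 mm ahead of it and the grasp point (between the pads) is the TCP; z points along the fingers, y is the direction in which the jaws open and shut (so a half turn about z gives the same grasp; the last joint's range is limited). The gripper opens to 94 mm and grips with 3 to 60 N. Pads are 16 mm wide; open, the fingers measure 119 mm over their backs; the gripper's body (75 mm by 177 mm) begins 78 mm behind the grasp point.
Start: joints at [-1.19, 0.3, 1.521, -0, 1.321, -0.067], TCP at [0.238, -0.496, 0.224] pointing down, gripper open.
Joint ranges: [-3.03, 3.03], [-0.79, 2.21], [0.23, 2.52], [-1.04, 4.18], [0, 3.07], [-2.55, 2.55]. Speed limits (rad/s): [2.22, 2.22, 2.57, 3.14, 3.14, 3.14].

### API

Orientations are given as [roll, pitch, yaw] about the fixed x, y, z axes, in that order (R = Rz(yaw) Ry(pitch) Rx(roll)).
In Python, from station import telemetry, vision, ctrl gives the robot as it stands. The module is installed in compiled form; this text tells all that it offers.
- The arm moves only by the shell command python3 -m creep 'ROWS' [FORCE]. ROWS is JSON, a list of rows, each a list of 3 entries, a list of its own where there are three numbers: the shift along the tool's x, y, z in units of 50 mm (1.0 is 50 mm), then the turn about the tool's z in units of 8 degrees (1.0 is 8 degrees), then the opening, from 0 (shut) to 1 (fully open). In form: [[[tx, ty, tz], twist, gripper], ...]. A call has 1 to 12 rows; each row is the pose to reach, as a shift and turn from the pose commanded when the call began, along the tool's axes at that moment; what a row does not reach only later rows make up. A row lasts 1/10 s, in which the tool goes at most 50 mm and 8.59 degrees, less where a joint would pass 70% of its speed; a pose out of reach is approached as far as the arm can. A call with a gripper value outside its range is refused whole. The fingers move at their own pace and stop on an object; FORCE is the grip in N (left out, the last holds). Time passes only in rows, so rows that repeat a pose let the fingers close. It gives the time, the measured TCP pose, the force and the opening at its end, in the units of the state.
- telemetry.get_obs(): the state, without advancing time (a new reading comes with each control period).
- vision.camera(name): name is "scene" or "top"; returns a dict with "img" (400x640x3 uint8, red, green, blue), "depth" (400x640 float32, m along the optical axis (not along the pixel's ray), 0 where there is no reading), "vertical_fov" (degrees; the focal length in pixels is half the picture's height over the tangent of half this angle, whatever the lens; pixels are square), "cx", "cy" (the principal point, pixels), "extrinsics" (4x4, takes a point from camera to world coordinates). Camera axes: x right, y down, z forward; pixel columns grow to the right and rows downward; lengths in m; the calibration is good to about 2 mm. A picture is of the moment at which its call begins.
- ctrl.hand_in(): hands the job in, once; it reports no verdict.
The state is a dict: "time_s": time; "qpos": joint angles; "joint_vel": joint speeds; "tau": joint torques, N m; "ee_pos": TCP position; "eef_rot": TCP orientation; "force": force on the tool from outside, world axes, zero at the start; "moment": the same for the moment, N m; "grip_width": finger opening in m.
Only numpy, scipy, OpenCV 4.12 (cv2) and the standard library are available. Lean on these libraries where they do the work, as an engineer would, in place of code of your own. Each camera call takes 0.05 s, during which the arm holds its last target.

### The job

The lock knob of the sliding fence on the imaging jig has seized. Break it loose with a firm anticlockwise twist, without crushing the knob, and unscrew it as far as it goes; then slide the fence up to the glass block until the block is pressed lightly but surely home against the back stop, without pushing hard on the glass or touching it with the gripper, and let go. Leave the other things on the bench alone.

Things in the scene. Friction and masses are not known exactly. Their poses are not given: they have to be found in the camera images.
- knob_grip (a point): middle of the lock knob's bar, on the knob's vertical axis, 64.5 mm above the bench. Black plastic: upright bar 46 mm long, 16 thick, 42.5 to 78.5 mm above the bench, on a round skirt 38 mm across. x along the bar, y across it, z up, turning with the knob. Grip it across its thickness or its ends; it rides on the fence. Brittle: over 50 N on one finger crushes it
- knob (a joint): knob angle in rad: 0 as found (seized), grows anticlockwise seen from above, hard stop at 2.6. An unknown 0.4 to 0.85 N m is needed over about the first 0.3 rad to break the dried spill, which does not set again; then about 0.04 N m. The fence is locked until about 2.1 rad. Unscrewed as far as it goes means 2.4 or more
- fence (a joint): travel of the fence along the jig in m: 0 as found, grows towards the glass block, at most 0.085; friction about 2.5 N once unlocked, and it stays where it is left
- fence_face (a point): middle of the fence's flat front face, which faces the glass block; 28 mm above the bench, 44 mm from the knob's axis. y points level along the slide towards the block, x along the face, z up. The fence is a steel bar 110 mm long, 12 thick, top 42 mm above the bench, joined to the grey carriage (64 x 64 mm, top 34.5 mm above the bench) that bears the knob
- block_face (a point): middle of the glass block's face that looks at the fence, 27.5 mm above the bench. y points from it into the block, away from the fence; z up. More than 25 N from the fence chips the block. Pressed lightly but surely means at least 3 N from the fence for a moment, with the block on the back stop
- block: the greenish glass block: 60 mm along x, 36 along y, 27 tall (top 41 mm above the bench), about 0.15 kg, lying loose on the jig's plate 1 to 5 mm short of the back stop. Origin at the centre of its underside
- stop: fixed dark steel back stop bar behind the block, 100 x 14 x 30 mm, top 44 mm above the bench; origin under the middle of its face that the block is to rest on, y away from the fence
- jig: the jig's fixed aluminium plate, 180 mm along x, 320 along y, 14 thick; y is the slide direction; origin at the centre of its underside. Nothing on it but the knob is higher than 44 mm above the bench
- beaker: bystander: empty glass beaker, 64 mm across, 85 mm tall; origin at the centre of its underside
- media: bystander: amber bottle, 60 mm across, 100 mm tall; origin at the centre of its underside
- dishes: bystander: stack of three closed culture dishes, 86 mm across, 45 mm tall in all; origin at the centre of its underside
Mind the look-alikes: they are no part of the job. Of the things that look like the block, the smallest one is meant.

How it is judged:
By the outcome, as a careful person would: the job done as asked, in the order asked, and still so for the second after the job is handed in, with the robot touching nothing.
It also fails if it takes over 72 s, if anything falls off the work surface, if the arm or the gripper's body presses on something with over 40 N, if the wrist force passes 120 N, or if a joint passes its speed limit or range.

## Working session

There is one attempt and no reset: what is moved stays moved. The work goes in short steps, Python scripts to look and compute and a shell command to move; the robot and the scene stay as the last step left them, time stands still between calls to the robot, and variables do not carry over. Pictures are saved under pics/ and viewed, and the job is handed in when it is done.

```bash
mkdir -p pics; python3 - <<'E'
from station import telemetry, vision
import cv2,numpy as np
print(telemetry.get_obs())
for n in("scene","top"):
    c=vision.camera(n); cv2.imwrite(f"pics/{n}0.png",c["img"][:,:,::-1]); np.savez(f"/tmp/{n}0.npz",**c)
    print(n,c["vertical_fov"],c["cx"],c["cy"],c["extrinsics"].round(4).tolist())
E
```

```text
{'time_s': 0.0, 'qpos': array([-1.18957533e+00,  3.00445972e-01,  1.52158478e+00, -1.97964322e-05,
        1.32070473e+00, -6.66051502e-02]), 'joint_vel': array([ 0.00093409, -0.00010237,  0.00068065, -0.00109251,  0.00143255,
       -0.0001387 ]), 'tau': array([ 1.60380077e-04, -5.31801796e+01, -3.52737164e+01,  7.08625861e-02,
        2.43458507e-02, -9.96462586e-05]), 'ee_pos': array([ 0.23805325, -0.49554216,  0.22389854]), 'eef_rot': array([-3.14045108e+00, -5.69297663e-05,  4.47831023e-01]), 'force': array([ 0.36097606,  0.18919114, -0.62211837]), 'moment': array([-0.02750106, -0.00189868,  0.01208776]), 'grip_width': 0.0938305749270094}
scene 54.84250554007 322.3956572740751 203.81393688060905 [[0.7721, 0.4872, -0.408, 1.0107], [0.6354, -0.5828, 0.5066, -0.3336], [0.009, -0.6504, -0.7595, 0.7694], [0.0, 0.0, 0.0, 1.0]]
top 50.391796475310876 322.8190268233912 195.55421710608528 [[0.0268, -0.9989, 0.0385, 0.5806], [-0.9995, -0.0274, -0.0143, 0.0971], [0.0153, -0.038, -0.9992, 1.059], [0.0, 0.0, 0.0, 1.0]]
```

View pics/scene0.png

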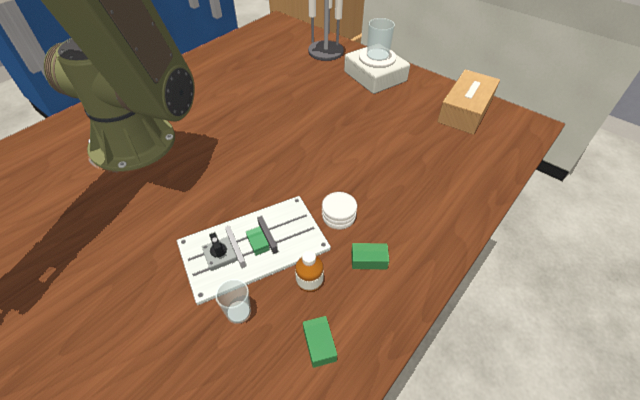

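View pics/top0.png

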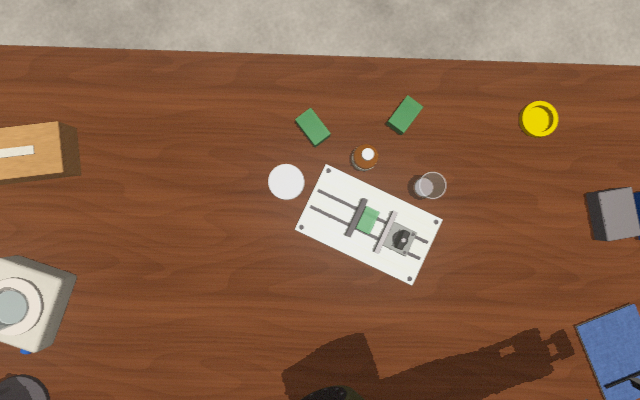

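The scene view shows the jig around (252,247), with the knob at (217,247), the fence at (236,246), the block at (258,240) and the stop at (267,234). The top view shows the knob at (402,238), the fence at (386,232), the block at (368,219), the stop at (356,217) and the beaker at (431,186). I'll zoom in and measure.

```bash
cat > h.py <<'E'
import numpy as np,cv2
def f(c): return 200/np.tan(np.radians(float(c["vertical_fov"]))/2)
def world(c):
    F=f(c); v,u=np.mgrid[0:400,0:640]; d=c["depth"]
    P=np.stack([(u-c["cx"])/F*d,(v-c["cy"])/F*d,d],-1)
    E=c["extrinsics"]; return P@E[:3,:3].T+E[:3,3]
def proj(c,p):
    E=c["extrinsics"]; q=(np.atleast_2d(p)-E[:3,3])@E[:3,:3]; F=f(c)
    return np.c_[q[:,0]/q[:,2]*F+c["cx"],q[:,1]/q[:,2]*F+c["cy"]]
def atz(c,u,v,z):
    F=f(c);E=c["extrinsics"]; r=E[:3,:3]@np.array([(u-c["cx"])/F,(v-c["cy"])/F,1]); return E[:3,3]+r*(z-E[2,3])/r[2]
E
python3 - <<'E'
import sys; sys.path.insert(0,'.')
from h import *
for n,(x0,y0,w,h) in dict(scene=(165,185,180,130),top=(280,150,180,140)).items():
    c=np.load(f"/tmp/{n}0.npz"); im=c["img"][y0:y0+h,x0:x0+w,::-1]
    cv2.imwrite(f"pics/{n}0z.png",cv2.resize(im,None,fx=4.2,fy=4.2,interpolation=cv2.INTER_CUBIC))
    W=world(c); 
    for lo,hi,nm in((.009,.018,'plate'),(.030,.037,'carr'),(.038,.047,'fence/stop/block'),(.06,.09,'knob')):
        m=(W[...,2]>lo)&(W[...,2]<hi)&(W[...,0]>.3)&(W[...,0]<.75)&(abs(W[...,1])<.25)
        print(n,nm,m.sum(),W[m].mean(0).round(4),W[m][:,2].std().round(4))
    # green
    im=c["img"].astype(int); g=(im[...,1]>im[...,0]+30)&(im[...,1]>im[...,2]+15)
    k,l,s,ce=cv2.connectedComponentsWithStats(g.astype(np.uint8))
    for i in range(1,k):
        if s[i,4]>60: print(n,'green',s[i],ce[i].round(1),W[l==i].mean(0).round(4),np.percentile(W[l==i][:,2],[5,50,95]).round(4))
E
```

```text
scene plate 6665 [ 0.5673 -0.0326  0.0149] 0.0014
scene carr 678 [ 0.5761 -0.0779  0.0344] 0.0018
scene fence/stop/block 1656 [0.6069 0.0283 0.0437] 0.0022
scene knob 1093 [ 0.6615 -0.1026  0.0746] 0.0077
scene green [246 226  23  29 417] [257.5 240.2] [ 0.5749 -0.0284  0.0412] [0.0249 0.0416 0.0442]
scene green [352 243  37  26 917] [369.5 255.7] [0.7961 0.1042 0.0373] [0.0096 0.037  0.0397]
scene green [ 303  316   34   51 1193] [319.5 341.2] [ 0.8331 -0.1163  0.038 ] [0.0186 0.0375 0.0398]
top plate 7716 [ 0.5571 -0.0244  0.0138] 0.0018
top carr 521 [ 0.5436 -0.0929  0.0341] 0.0017
top fence/stop/block 1863 [0.6068 0.0643 0.043 ] 0.0021
top knob 767 [ 0.6517 -0.0847  0.0737] 0.0073
top green [388  96  35  37 640] [405.  113.6] [ 0.8241 -0.1114  0.0394] [0.0334 0.0362 0.0393]
top green [295 108  35  37 656] [312.3 126.3] [0.7861 0.1124 0.0422] [0.0328 0.0359 0.0391]
top green [356 206  23  28 362] [367.4 219.7] [ 0.5649 -0.0257  0.0407] [0.0377 0.0407 0.0437]
```

```bash
ls -la pics
```

```text
total 1552
drwxr-xr-x 2 agent agent   4096 Dec  6 22:21 .
drwxr-xr-x 3 agent agent   4096 Dec  6 22:21 ..
-rw-r--r-- 1 agent agent 347542 Dec  6 22:20 scene0.png
-rw-r--r-- 1 agent agent 405508 Dec  6 22:21 scene0z.png
-rw-r--r-- 1 agent agent 377005 Dec  6 22:20 top0.png
-rw-r--r-- 1 agent agent 438847 Dec  6 22:21 top0z.png
```

View pics/scene0z.png

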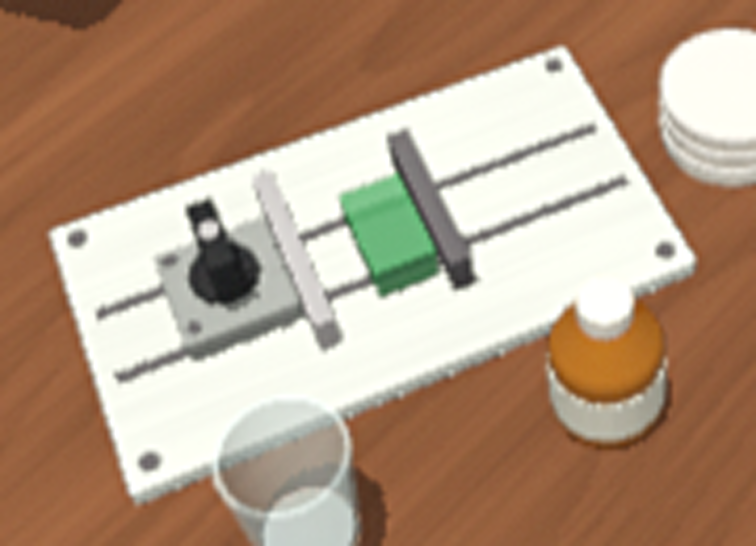

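View pics/top0z.png

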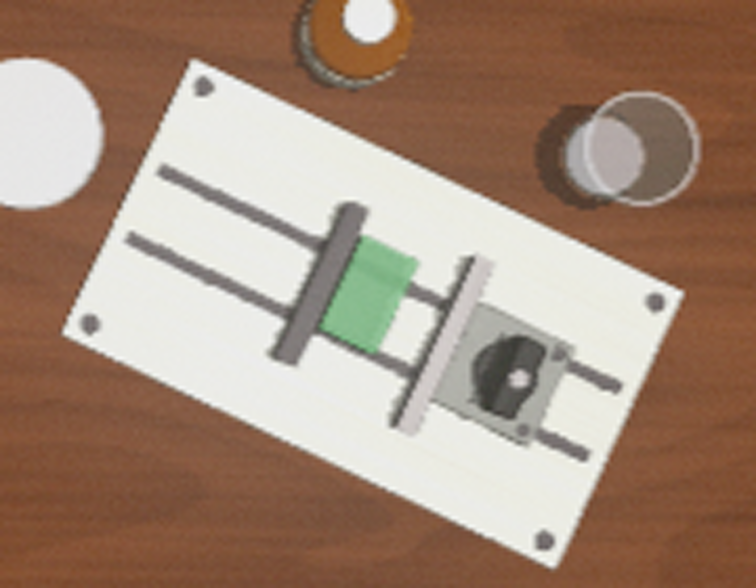

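```bash
python3 - <<'E'
import sys; sys.path.insert(0,'.')
from h import *
def rect(P,nm):
    r=cv2.minAreaRect((P[:,:2]*1000).astype(np.float32)); print(nm,len(P),np.array(r[0]).round(1),np.array(r[1]).round(1),round(r[2],2))
    return r
for n in("scene","top"):
    c=np.load(f"/tmp/{n}0.npz"); W=world(c); x,y,z=W[...,0],W[...,1],W[...,2]
    m=(z>.011)&(z<.017)&(abs(x-.557)<.2)&(abs(y+.025)<.2)
    m=cv2.morphologyEx(m.astype(np.uint8),cv2.MORPH_OPEN,np.ones((3,3)))
    k,l,s,ce=cv2.connectedComponentsWithStats(m); i=1+s[1:,4].argmax()
    rect(W[l==i],n+' plate')
    near=(abs(x-.53)<.06)&(abs(y+.08)<.06)
    for lo in(.06,.068,.073,.076):
        P=W[near&(z>lo)&(z<.085)]
        if len(P)>5:
            rect(P,n+f' knob>{lo}'); print(P.mean(0).round(4), np.percentile(P[:,2],[50,95]))
            q=P[:,:2]-P[:,:2].mean(0); w,v=np.linalg.eigh(q.T@q); print('pca',np.degrees(np.arctan2(v[1,1],v[0,1])).round(1),np.sqrt(w/len(P)*12).round(4))
    g=c["img"].astype(int); gr=(g[...,1]>g[...,0]+30)&(g[...,1]>g[...,2]+15)&(abs(x-.57)<.06)&(abs(y+.03)<.06)&(z>.037)
    rect(W[gr],n+' block')
E
```

```text
scene plate 5009 [556.3 -29.4] [319.6 182.8] 66.02
scene knob>0.06 161 [ 525.6 -103.3] [15.9 46.2] 65.36
[ 0.5296 -0.1052  0.0767] [0.07863313 0.08143605]
pca 155.6 [0.016 0.049]
scene knob>0.068 144 [ 525.6 -103.3] [15.9 46.2] 65.36
[ 0.528  -0.1044  0.0783] [0.07889861 0.08153698]
pca 155.9 [0.0158 0.048 ]
scene knob>0.073 135 [ 525.6 -103.3] [15.9 46.2] 65.36
[ 0.5268 -0.1039  0.0788] [0.07899126 0.08156954]
pca 155.9 [0.0159 0.0466]
scene knob>0.076 126 [ 524.9 -103. ] [15.9 44.4] 64.24
[ 0.5256 -0.1033  0.0791] [0.07911975 0.08159168]
pca 156.0 [0.0158 0.0445]
scene block 342 [569.1 -24.9] [36.3 60. ] 66.57
top plate 5125 [553.8 -30.9] [319.8 179.7] 66.19
top knob>0.06 163 [ 521.6 -103.6] [16.5 45.6] 66.68
[ 0.5222 -0.1026  0.0761] [0.07756957 0.08042652]
pca 155.5 [0.0172 0.0457]
top knob>0.068 146 [ 521.9 -103.8] [16.5 44.8] 66.68
[ 0.5222 -0.1033  0.0776] [0.07785369 0.08046724]
pca 155.6 [0.0166 0.0453]
top knob>0.073 141 [ 521.9 -103.8] [16.5 44.8] 66.68
[ 0.522  -0.1035  0.0778] [0.07796764 0.0804804 ]
pca 155.5 [0.0163 0.0456]
top knob>0.076 117 [ 522.  -103.4] [16.  44.7] 63.77
[ 0.5219 -0.1036  0.0784] [0.07830176 0.08058804]
pca 154.1 [0.0154 0.046 ]
top block 349 [565.  -25.7] [35.6 58.3] 65.39
```

```bash
python3 - <<'E'
import sys; sys.path.insert(0,'.')
from h import *
c=np.load("/tmp/top0.npz"); s=np.load("/tmp/scene0.npz")
print('beaker base/rim top cam',atz(c,422.5,187,0.003).round(3),atz(c,432,185,.085).round(3))
print('beaker scene rim',atz(s,165+283/4.2,185+450/4.2,.085).round(3))
E
python3 -m creep '[[[0.71,-0.38,0.04],-0.42,0.65],[[1.42,-0.76,0.08],-0.84,0.65],[[2.13,-1.14,0.12],-1.26,0.65],[[2.84,-1.52,0.16],-1.68,0.65],[[3.55,-1.9,0.2],-2.1,0.65],[[4.26,-2.28,0.24],-2.52,0.65],[[4.97,-2.66,0.28],-2.94,0.65],[[5.68,-3.04,0.32],-3.36,0.65],[[6.39,-3.42,0.36],-3.78,0.65],[[7.1,-3.8,0.4],-4.2,0.65],[[7.81,-4.18,0.44],-4.62,0.65],[[8.54,-4.59,0.48],-5.04,0.65]]' 5
```

```text
beaker base/rim top cam [ 0.649 -0.166  0.003] [ 0.649 -0.168  0.085]
beaker scene rim [ 0.652 -0.165  0.085]
time_s: 1.3
ee_pos: [0.5243, -0.1025, 0.2002]
eef_rot: [-3.141, 0.0, 1.154]
force: [0.7, -0.5, 0.2]
grip_width: 0.0611
```

```bash
python3 - <<'E'
import sys; sys.path.insert(0,'.')
from h import *
from station import telemetry, vision
c=vision.camera("scene"); im=c["img"][150:300,140:320,::-1]
o=telemetry.get_obs(); print(o["ee_pos"],o["eef_rot"],o["qpos"])
cv2.imwrite("pics/hover.png",cv2.resize(im,None,fx=4,fy=4,interpolation=cv2.INTER_CUBIC))
E
```

```text
[ 0.52650048 -0.09840119  0.19971611] [-3.14096922e+00 -1.20083349e-03  1.16014932e+00] [-2.53755165e-01  2.89625038e-01  1.59339004e+00  1.34851276e-03
  1.25900599e+00  1.56477519e-01]
```

View pics/hover.png

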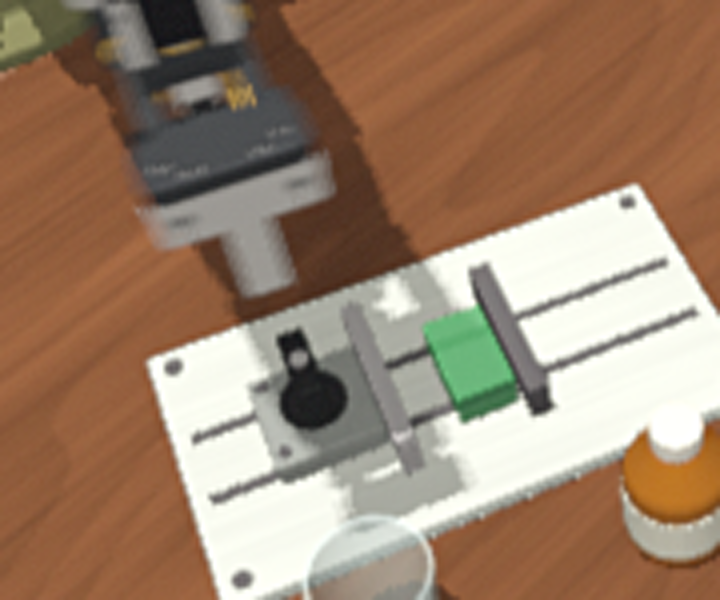

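The gripper hovers above and behind the knob, with its fingertips at about (260,285) in the crop and the knob at (313,390). I'll go down partway and let it settle.

```bash
python3 -m creep '[[[0,0,0.3],0,0.65],[[0,0,0.6],0,0.65],[[0,0,0.9],0,0.65],[[0,0,1.2],0,0.65],[[0,0,1.5],0,0.65],[[0,0,1.5],0,0.65],[[0,0,1.5],0,0.65],[[0,0,1.5],0,0.65]]'
python3 - <<'E'
from station import telemetry
import numpy as np
o=telemetry.get_obs(); y=o["eef_rot"][2]; d=np.array([.5237,-.1035])-o["ee_pos"][:2]
print(o["ee_pos"],np.degrees(o["eef_rot"]), 'tool dx,dy units',(d@[np.cos(y),np.sin(y)])/.05,(d@[np.sin(y),-np.cos(y)])/.05, 'tz',(o["ee_pos"][2]-.066)/.05)
E
```

```text
time_s: 2.15
ee_pos: [0.524, -0.1041, 0.1263]
eef_rot: [3.141, -0.0, 1.151]
force: [0.0, 0.0, 0.2]
grip_width: 0.0614
[ 0.5240004  -0.10411318  0.12626133] [ 1.79939768e+02 -9.03451636e-03  6.59760534e+01] tool dx,dy units 0.008755325855964695 -0.010480202070180172 tz 1.2052266604543154
```

```bash
python3 -m creep '[[[0,0,0.2],0,0.65],[[0,0,0.4],0,0.65],[[0,0,0.6],0,0.65],[[0,0,0.8],0,0.65],[[0,0,0.95],0,0.65],[[0,0,1.1],0,0.65],[[0,0,1.2],0,0.65],[[0,0,1.2],0,0.65],[[0,0,1.2],0,0.65]]'
python3 - <<'E'
from station import telemetry, vision
import cv2
o=telemetry.get_obs(); print(o["force"],o["moment"],o["ee_pos"])
c=vision.camera("scene"); im=c["img"][170:300,150:310,::-1]
cv2.imwrite("pics/down.png",cv2.resize(im,None,fx=4.5,fy=4.5,interpolation=cv2.INTER_CUBIC))
c=vision.camera("top"); im=c["img"][170:300,330:490,::-1]
cv2.imwrite("pics/downt.png",cv2.resize(im,None,fx=4.5,fy=4.5,interpolation=cv2.INTER_CUBIC))
E
```

```text
time_s: 3.05
ee_pos: [0.5238, -0.104, 0.0656]
eef_rot: [3.141, -0.0, 1.152]
force: [0.5, 0.3, -0.5]
grip_width: 0.0613
[ 0.51704766  0.27696483 -0.5067605 ] [-0.00853587  0.00711729  0.1289134 ] [ 0.52377101 -0.10404074  0.06560488]
```

View pics/down.png

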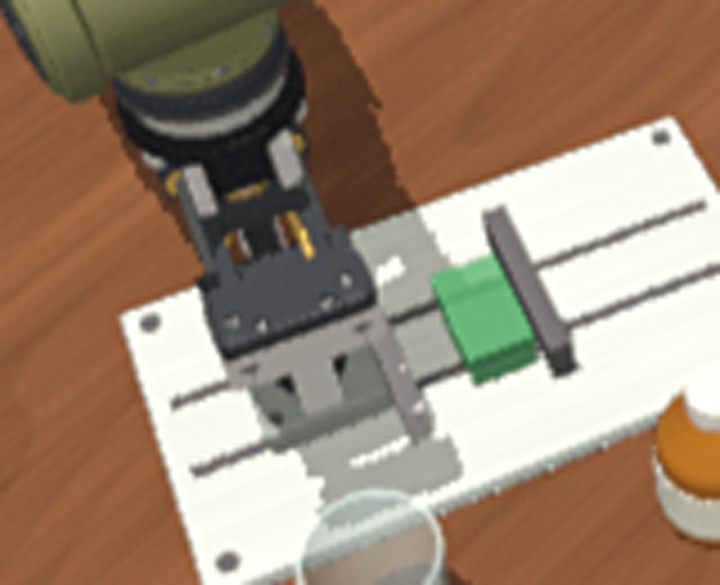

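View pics/downt.png

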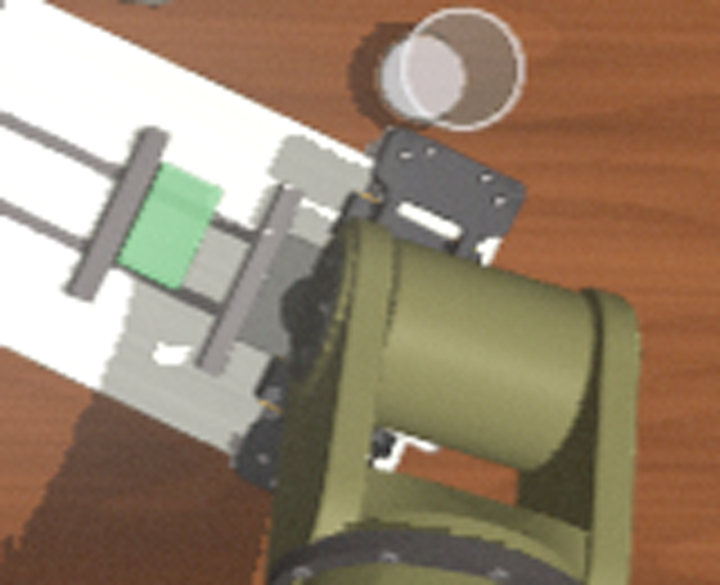

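The fingers straddle the bar and nothing is touching. Next I'll close lightly at 5 N.

```bash
python3 -m creep '[[[0,0,0],0,0.4],[[0,0,0],0,0.4],[[0,0,0],0,0.4],[[0,0,0],0,0.4],[[0,0,0],0,0.4],[[0,0,0],0,0.4]]' 5; python3 - <<'E'
from station import telemetry
o=telemetry.get_obs(); print(o["force"],o["moment"],o["ee_pos"],o["grip_width"])
E
```

```text
time_s: 3.75
ee_pos: [0.523, -0.1037, 0.0656]
eef_rot: [-3.14, 0.0, 1.152]
force: [-6.1, 2.7, 4.9]
grip_width: 0.0459
[-6.07721737  2.72607885  4.92355709] [0.51005053 1.1520587  0.03280823] [ 0.52296847 -0.10367044  0.06555062] 0.04594327907732279
```

```bash
python3 -m creep '[[[0,-0.01,0],0,0.4],[[0,-0.018,0],0,0.4],[[0,-0.018,0],0,0.4],[[0,-0.018,0],0,0.4]]' 5; python3 - <<'E'
from station import telemetry
o=telemetry.get_obs(); print(o["force"],o["moment"],o["ee_pos"],o["grip_width"])
E
```

```text
time_s: 4.15
ee_pos: [0.5229, -0.1036, 0.0656]
eef_rot: [3.141, -0.0, 1.152]
force: [-2.0, 0.9, 4.1]
grip_width: 0.0463
[-1.96216926  0.85007515  4.07878172] [0.16312414 0.37886392 0.05298009] [ 0.52289145 -0.10364197  0.06557855] 0.04633112428236867
```

```bash
python3 -m creep '[[[0,-0.008,0],0,0.4],[[0,-0.008,0],0,0.4],[[0,-0.008,0],0,0.3],[[0,-0.008,0],0,0.3],[[0,-0.008,0],0,0.3]]' 40; python3 - <<'E'
from station import telemetry
o=telemetry.get_obs(); print(o["force"],o["moment"],o["ee_pos"],o["grip_width"])
E
```

```text
time_s: 4.65
ee_pos: [0.5228, -0.1036, 0.0656]
eef_rot: [3.141, -0.0, 1.151]
force: [2.8, -3.0, 1.1]
grip_width: 0.0459
[ 2.80428852 -2.96785131  1.14780376] [-0.32449029 -0.78311811 -0.0078629 ] [ 0.52281873 -0.1035986   0.06559851] 0.045930735019939224
```

```bash
python3 -m creep '[[[0,0.003,0],-0.3,0.3],[[0,0.003,0],-0.6,0.3],[[0,0.003,0],-0.9,0.3],[[0,0.003,0],-1.2,0.3]]' 40; python3 - <<'E'
from station import telemetry
o=telemetry.get_obs(); print(o["force"],o["moment"],o["ee_pos"],o["eef_rot"],o["grip_width"])
E
```

```text
time_s: 5.05
ee_pos: [0.5229, -0.1037, 0.0656]
eef_rot: [3.141, -0.0, 1.32]
force: [3.0, -0.5, 1.1]
grip_width: 0.0458
[ 3.01900199 -0.49186573  1.05578428] [-0.35904158 -0.73157535 -0.83668198] [ 0.52288159 -0.10366358  0.06555611] [ 3.14081594e+00 -2.81202083e-04  1.31950822e+00] 0.04577833505894312
```

```bash
python3 -m creep '[[[0,0,0],-0.3,0.3],[[0,0,0],-0.6,0.3],[[0,0,0],-0.9,0.3],[[0,0,0],-1.2,0.3],[[0,0,0],-1.5,0.3],[[0,0,0],-1.8,0.3]]' 40; python3 - <<'E'
from station import telemetry
o=telemetry.get_obs(); print(o["force"],o["moment"],o["ee_pos"],o["eef_rot"],o["grip_width"])
E
```

```text
time_s: 5.65
ee_pos: [0.523, -0.1036, 0.0656]
eef_rot: [3.141, 0.0, 1.572]
force: [3.6, -1.6, 0.7]
grip_width: 0.0457
[ 3.64485844 -1.60988083  0.67273925] [-0.42377754 -0.74074961 -0.0545444 ] [ 0.5230134  -0.10363666  0.06560859] [3.14050719e+00 2.20437226e-04 1.57192781e+00] 0.04568433066600705
```

It broke loose: the torque fell from 0.84 to 0.05 N m and the width stayed the same. I'll keep turning.

```bash
python3 -m creep '[[[0,0,0],-0.8,0.3],[[0,0,0],-1.6,0.3],[[0,0,0],-2.4,0.3],[[0,0,0],-3.2,0.3],[[0,0,0],-4,0.3],[[0,0,0],-4.8,0.3],[[0,0,0],-5.6,0.3],[[0,0,0],-6.4,0.3],[[0,0,0],-7.2,0.3],[[0,0,0],-8,0.3],[[0,0,0],-8,0.3]]' 30; python3 - <<'E'
from station import telemetry
o=telemetry.get_obs(); print(o["force"],o["moment"],o["ee_pos"],o["eef_rot"],o["grip_width"],o["qpos"])
E
```

```text
time_s: 6.75
ee_pos: [0.5234, -0.1034, 0.0656]
eef_rot: [3.141, 0.002, 2.691]
force: [6.8, 1.1, -2.2]
grip_width: 0.0459
[ 6.75734324  1.14465366 -2.21792465] [ 0.2201076  -1.53828556  0.03371152] [ 0.52335657 -0.10338543  0.06562564] [3.14062409e+00 1.75979624e-03 2.69137249e+00] 0.04587443797335255 [-2.63989234e-01  4.50998003e-01  1.71775371e+00  7.58386859e-04
  9.70932376e-01 -1.38499378e+00]
```

```bash
python3 -m creep '[[[-0.014,0.007,0],-0.4,0.3],[[-0.014,0.007,0],-1.2,0.3],[[-0.014,0.007,0],-2,0.3],[[-0.014,0.007,0],-2.8,0.3],[[-0.014,0.007,0],-3,0.3],[[-0.014,0.007,0],-3,0.3]]' 30; python3 - <<'E'
from station import telemetry
o=telemetry.get_obs(); print(o["force"],o["moment"],o["ee_pos"],o["eef_rot"],o["grip_width"],o["qpos"])
E
```

```text
time_s: 7.35
ee_pos: [0.5235, -0.1032, 0.0656]
eef_rot: [3.141, 0.0, 3.105]
force: [3.2, 4.1, 4.2]
grip_width: 0.0462
[3.15362151 4.112324   4.18363536] [ 0.83706853 -0.66689723  0.09343871] [ 0.52351342 -0.10323446  0.06555325] [3.14115022e+00 2.35847813e-04 3.10466048e+00] 0.046171234614387616 [-2.63571501e-01  4.52185224e-01  1.71614022e+00  5.85631399e-04
  9.73136892e-01 -1.79776521e+00]
```

```bash
python3 -m creep '[[[-0.008,0.01,0],-0.5,0.3],[[-0.008,0.01,0],-1,0.3],[[-0.008,0.01,0],-1.5,0.3],[[-0.008,0.01,0],-2,0.3],[[-0.008,0.01,0],-2.5,0.3],[[-0.008,0.01,0],-3,0.3],[[-0.008,0.01,0],-3.5,0.3],[[-0.008,0.01,0],-4,0.3],[[-0.008,0.01,0],-4.2,0.3],[[-0.008,0.01,0],-4.2,0.3]]' 30; python3 - <<'E'
from station import telemetry
o=telemetry.get_obs(); print(o["force"],o["moment"],o["ee_pos"],o["eef_rot"],o["grip_width"],o["qpos"])
E
```

```text
time_s: 8.35
ee_pos: [0.5235, -0.1029, 0.0655]
eef_rot: [3.141, -0.0, -2.592]
force: [-1.0, 2.2, 6.8]
grip_width: 0.0461
[-0.97358187  2.23180323  6.77061913] [0.60498351 0.05028034 0.0595443 ] [ 0.52353888 -0.10291955  0.06554532] [ 3.14096111e+00 -4.83307146e-04 -2.59239307e+00] 0.046104440601786256 [-2.62798614e-01  4.52577219e-01  1.71556173e+00  1.01316874e-04
  9.74244539e-01 -2.38285132e+00]
```

```bash
python3 -m creep '[[[0,0,0],-0.2,0.3],[[0,0,0],-0.4,0.3],[[0,0,0],-0.5,0.3],[[0,0,0],-0.5,0.3]]' 30; python3 - <<'E'
import sys; sys.path.insert(0,'.')
from h import *
from station import telemetry,vision
o=telemetry.get_obs(); print(o["force"],o["moment"],o["ee_pos"],o["eef_rot"],o["grip_width"],o["qpos"])
# fence-face to block and block-stop gaps along slide from top cam
c=vision.camera("top"); np.savez("/tmp/top1.npz",**c)
cv2.imwrite("pics/t1.png",cv2.resize(c["img"][170:300,330:490,::-1],None,fx=4.5,fy=4.5,interpolation=cv2.INTER_CUBIC))
c0=np.load("/tmp/top0.npz")
u=np.array([np.cos(np.radians(66.1)),np.sin(np.radians(66.1))]); v=np.array([u[1],-u[0]])
for nm,c in(("t0",c0),("t1",c)):
    # sample image profile along slide at z=.042, offset v=+15,0
    for off in(-20,-10,0,10,20):
        s=np.arange(20,130,1.0)/1000
        P=np.c_[np.array([.5237,-.1035])+s[:,None]*u+off/1000*v,np.full(len(s),.042)]
        q=proj(c,P).astype(np.float32)
        col=cv2.remap(c["img"],q[:,0][None],q[:,1][None],cv2.INTER_LINEAR)[0].astype(int)
        g=col[:,1]-col[:,0]>25
        z=cv2.remap(world(c)[...,2].astype(np.float32),q[:,0][None],q[:,1][None],cv2.INTER_NEAREST)[0]
        hi=z>.036
        print(nm,off,'green',s[g][[0,-1]] if g.any() else None,'high', [(round(float(s[i]),3),bool(hi[i])) for i in range(1,len(s)) if hi[i]!=hi[i-1]])
E
```

```text
time_s: 8.75
ee_pos: [0.5235, -0.1029, 0.0655]
eef_rot: [3.141, -0.0, -2.524]
force: [-1.0, 1.9, 5.1]
grip_width: 0.0458
[-1.03203865  1.8519998   5.14415267] [ 0.65834785  0.09727568 -0.24577243] [ 0.52349559 -0.10288526  0.06553085] [ 3.14073150e+00 -4.01956406e-04 -2.52360478e+00] 0.04581476341964954 [-2.62830497e-01  4.52563299e-01  1.71562488e+00  2.87831676e-04
  9.74324517e-01 -2.45177632e+00]
t0 -20 green [0.07  0.105] high [(0.031, True), (0.044, False), (0.071, True), (0.123, False)]
t0 -10 green [0.07  0.106] high [(0.03, True), (0.043, False), (0.07, True), (0.107, False), (0.11, True), (0.123, False)]
t0 0 green [0.07  0.105] high [(0.03, True), (0.043, False), (0.069, True), (0.106, False), (0.109, True), (0.122, False)]
t0 10 green [0.071 0.105] high [(0.021, True), (0.024, False), (0.032, True), (0.045, False), (0.071, True), (0.124, False)]
t0 20 green [0.07  0.105] high [(0.021, False), (0.031, True), (0.044, False), (0.071, True), (0.081, False), (0.083, True), (0.124, False)]
t1 -20 green [0.07  0.105] high [(0.044, False), (0.071, True), (0.123, False)]
t1 -10 green [0.07  0.106] high [(0.028, False), (0.03, True), (0.043, False), (0.07, True), (0.107, False), (0.11, True), (0.123, False)]
t1 0 green [0.07  0.105] high [(0.03, True), (0.046, False), (0.069, True), (0.106, False), (0.109, True), (0.122, False)]
t1 10 green [0.07  0.105] high [(0.024, True), (0.026, False), (0.032, True), (0.045, False), (0.071, True), (0.106, False), (0.108, True), (0.122, False)]
t1 20 green [0.07  0.105] high [(0.023, False), (0.028, True), (0.044, False), (0.071, True), (0.124, False)]
```

View pics/t1.png

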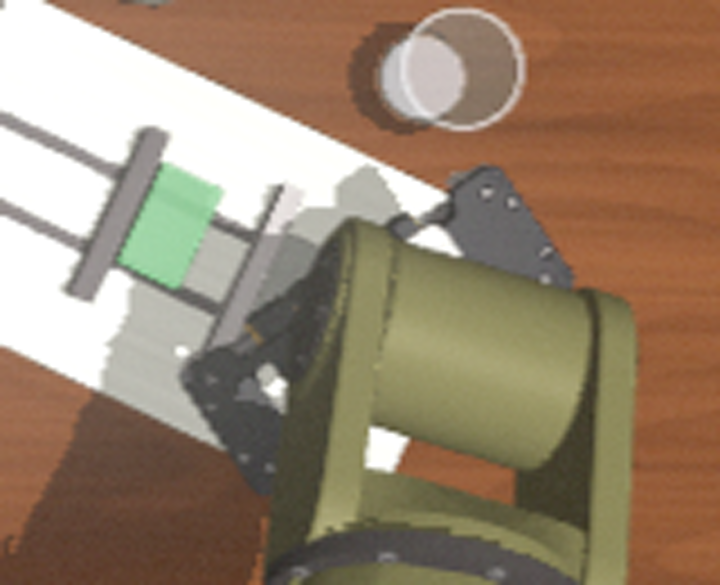

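The fence is at the same place and the knob is on its hard stop, since the moment rose to −0.25. The gap from fence (235,270 in the crop) to block (200,250) is about 26 mm, and from block to stop about 3.5 mm. Next I'll slide 20 mm.

```bash
python3 -m creep '[[[-0.043,0.0255,0],0,0.3],[[-0.086,0.051,0],0,0.3],[[-0.129,0.0765,0],0,0.3],[[-0.172,0.102,0],0,0.3],[[-0.215,0.1275,0],0,0.3],[[-0.258,0.153,0],0,0.3],[[-0.301,0.1785,0],0,0.3],[[-0.344,0.204,0],0,0.3],[[-0.344,0.204,0],0,0.3],[[-0.344,0.204,0],0,0.3]]' 30; cat > st.py <<'E'
from station import telemetry
import numpy as np
o=telemetry.get_obs(); u=np.array([np.cos(np.radians(66.1)),np.sin(np.radians(66.1))]); v=np.array([u[1],-u[0]])
d=o["ee_pos"][:2]-[.5235,-.1029]
print('t',o["time_s"],'travel mm',1e3*d@u,'side',1e3*d@v,'Fslide',o["force"][:2]@u,'Fside',o["force"][:2]@v,'Fz',o["force"][2],'M',o["moment"],'yaw',o["eef_rot"][2],'w',o["grip_width"],'z',o["ee_pos"][2])
E
python3 st.py
```

```text
time_s: 9.8
ee_pos: [0.5315, -0.0848, 0.0655]
eef_rot: [3.141, -0.001, -2.524]
force: [-1.2, 1.4, 6.1]
grip_width: 0.0457
t 9.8 travel mm 19.78901906321517 side 0.014960426685929083 Fslide 0.749852290695509 Fside -1.6993683155620054 Fz 6.102968315405863 M [ 0.3142077   0.19415589 -0.25109739] yaw -2.52401083004143 w 0.04571370925899494 z 0.06554500028901551
```

```bash
python3 -m creep '[[[-0.0172,0.0102,0],0,0.3],[[-0.0344,0.0204,0],0,0.3],[[-0.0516,0.0306,0],0,0.3],[[-0.0688,0.0408,0],0,0.3],[[-0.086,0.051,0],0,0.3],[[-0.0946,0.0561,0],0,0.3],[[-0.1032,0.0612,0],0,0.3],[[-0.1118,0.0663,0],0,0.3],[[-0.1204,0.0714,0],0,0.3],[[-0.129,0.0765,0],0,0.3],[[-0.1376,0.0816,0],0,0.3],[[-0.1376,0.0816,0],0,0.3]]' 30; python3 st.py; python3 - <<'E'
import sys; sys.path.insert(0,'.')
from h import *
from station import vision
for n,b in(("top",(170,270,330,450)),("scene",(190,290,200,320))):
    c=vision.camera(n); cv2.imwrite(f"pics/{n}2.png",cv2.resize(c["img"][b[0]:b[1],b[2]:b[3],::-1],None,fx=6,fy=6,interpolation=cv2.INTER_CUBIC))
E
```

```text
time_s: 11.0
ee_pos: [0.5346, -0.0777, 0.0655]
eef_rot: [3.141, -0.001, -2.524]
force: [-2.5, -1.6, 6.3]
grip_width: 0.046
t 11.0 travel mm 27.521847281283037 side -0.01014803706380476 Fslide -2.5166659657038877 Fside -1.658458909154751 Fz 6.292595502148427 M [-0.1219034   0.38955595 -0.19439773] yaw -2.524013869829201 w 0.04595369711306031 z 0.06554607868053847
```

View pics/top2.png

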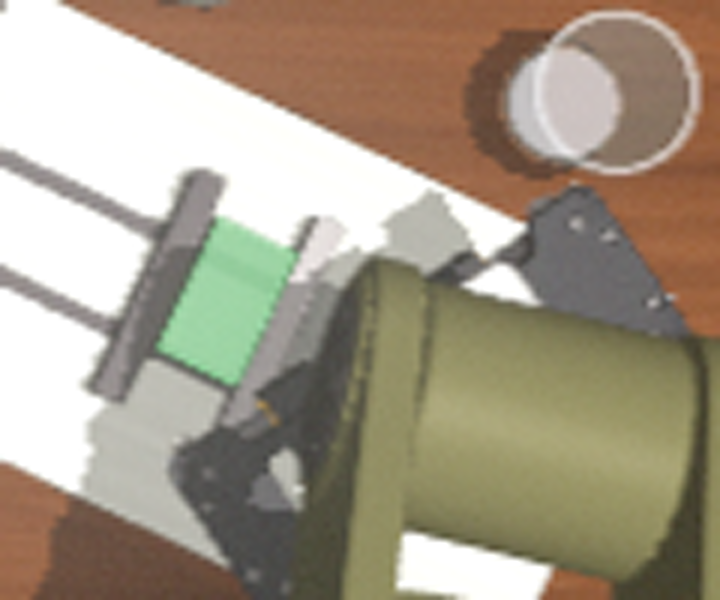

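View pics/scene2.png

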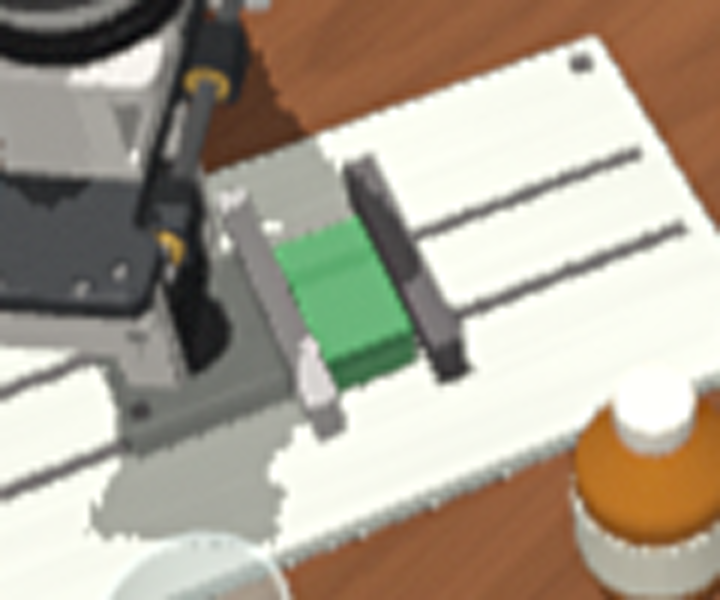

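The fence (top view 285,300) has just reached the block (230,300), and a thin gap to the stop remains. From here I'll creep.

```bash
python3 -m creep '[[[-0.0043,0.0026,0],0,0.3],[[-0.0086,0.0051,0],0,0.3],[[-0.0129,0.0077,0],0,0.3],[[-0.0172,0.0102,0],0,0.3],[[-0.0172,0.0102,0],0,0.3]]' 30; python3 st.py
```

```text
time_s: 11.6
ee_pos: [0.535, -0.077, 0.0655]
eef_rot: [3.141, -0.001, -2.524]
force: [-3.7, -3.1, 5.7]
grip_width: 0.0455
t 11.6 travel mm 28.306197246441158 side 0.029945946669076386 Fslide -4.309298187467841 Fside -2.1458771739467353 Fz 5.672771964758731 M [-0.39276608  0.47034245 -0.25182312] yaw -2.5240674285289484 w 0.04553575508048457 z 0.06554288993730312
```

```bash
python3 -m creep '[[[-0.0043,0.0026,0],0,0.3],[[-0.0086,0.0051,0],0,0.3],[[-0.0086,0.0051,0],0,0.3]]' 30; python3 st.py
```

```text
time_s: 11.9
ee_pos: [0.5352, -0.0766, 0.0656]
eef_rot: [3.141, -0.001, -2.524]
force: [-2.9, -4.2, 7.4]
grip_width: 0.0462
t 11.9 travel mm 28.80599994288022 side 0.018268129785558477 Fslide -5.017240600773703 Fside -0.948512205432584 Fz 7.446409327668265 M [-0.48298574  0.51437593 -0.20773247] yaw -2.5240414060906473 w 0.0462482782389858 z 0.06555420755403293
```

```bash
python3 -m creep '[[[-0.0043,0.0026,0],0,0.3],[[-0.0086,0.0051,0],0,0.3],[[-0.0086,0.0051,0],0,0.3]]' 30; python3 st.py
```

```text
time_s: 12.2
ee_pos: [0.5354, -0.0761, 0.0656]
eef_rot: [3.141, -0.001, -2.524]
force: [-3.4, -3.0, 6.3]
grip_width: 0.0458
t 12.2 travel mm 29.32588130308214 side 0.02988365479639853 Fslide -4.104409847820978 Fside -1.9536663993974268 Fz 6.349226498099133 M [-0.41650975  0.43617363 -0.23159969] yaw -2.5240455074335038 w 0.04578584770565615 z 0.06555462912691591
```

```bash
python3 -m creep '[[[-0.0043,0.0026,0],0,0.3],[[-0.0086,0.0051,0],0,0.3],[[-0.0086,0.0051,0],0,0.3]]' 30; python3 st.py
```

```text
time_s: 12.5
ee_pos: [0.5356, -0.0757, 0.0655]
eef_rot: [3.141, -0.001, -2.524]
force: [-3.2, -3.1, 5.5]
grip_width: 0.0457
t 12.5 travel mm 29.767613369583337 side 0.027829755050990793 Fslide -4.156327750149186 Fside -1.7028570141412136 Fz 5.523002256878783 M [-0.47066117  0.49256636 -0.20504279] yaw -2.5240899764465023 w 0.04570469682677945 z 0.06553941694528158
```

```bash
python3 -m creep '[[[-0.0043,0.0026,0],0,0.3],[[-0.0086,0.0051,0],0,0.3],[[-0.0086,0.0051,0],0,0.3]]' 30; python3 st.py
```

```text
time_s: 12.8
ee_pos: [0.5356, -0.0756, 0.0655]
eef_rot: [-3.141, -0.002, -2.524]
force: [-4.7, -6.3, 7.0]
grip_width: 0.0456
t 12.8 travel mm 29.87305625536948 side 0.028063824402941192 Fslide -7.638516038743278 Fside -1.7793030609887008 Fz 7.024182756496918 M [-1.06472954  0.75201322 -0.23478183] yaw -2.5240353777994113 w 0.04559543849207551 z 0.06553118997035381
```

Stop contact: the travel stalled at 29.87 mm and the force is rising. I'll press a little more so it's surely seated.

```bash
python3 -m creep '[[[-0.0043,0.0026,0],0,0.3],[[-0.0086,0.0051,0],0,0.3],[[-0.0086,0.0051,0],0,0.3]]' 30; python3 st.py
```

```text
time_s: 13.1
ee_pos: [0.5357, -0.0755, 0.0655]
eef_rot: [-3.141, -0.003, -2.524]
force: [-6.4, -10.1, 7.1]
grip_width: 0.0458
t 13.1 travel mm 29.941862782106963 side 0.05795102225865113 Fslide -11.852961429731424 Fside -1.7055883119991018 Fz 7.069973387189772 M [-1.69855121  0.98995336 -0.19102622] yaw -2.524095591973678 w 0.045795635513747136 z 0.06554103811381869
```

```bash
python3 -m creep '[[[-0.0043,0.0026,0],0,0.3],[[-0.0043,0.0026,0],0,0.3],[[-0.0043,0.0026,0],0,0.3]]' 30; python3 st.py
```

```text
time_s: 13.4
ee_pos: [0.5357, -0.0755, 0.0655]
eef_rot: [-3.141, -0.003, -2.524]
force: [-6.8, -10.1, 7.7]
grip_width: 0.0459
t 13.4 travel mm 29.969077230211422 side 0.058146064186795875 Fslide -12.02366126938837 Fside -2.1106558739601033 Fz 7.665020213346267 M [-1.96468498  1.19695    -0.2206223 ] yaw -2.524160989911455 w 0.04591045052018604 z 0.06553088858071367
```

Fully seated, with about 12 N at the wrist and roughly 8 N of that on the glass. I'll relax the command to unload the arm, then ease the grip and open.

```bash
python3 -m creep '[[[0.01,-0.006,0],0.05,0.3],[[0.0206,-0.0122,0],0.1,0.3],[[0.0206,-0.0122,0],0.1,0.3]]' 20; python3 st.py
```

```text
time_s: 13.7
ee_pos: [0.5356, -0.0757, 0.0655]
eef_rot: [3.141, -0.001, -2.538]
force: [-3.7, -3.0, 6.4]
grip_width: 0.0459
t 13.7 travel mm 29.78333270562712 side 0.036230849238228634 Fslide -4.276058598742194 Fside -2.185801181754296 Fz 6.425409345320796 M [-0.47591803  0.45531885 -0.05709999] yaw -2.538098713923617 w 0.045853649598032294 z 0.06553528906454674
```

```bash
python3 -m creep '[[[0,0,0],0,0.45],[[0,0,0],0,0.5],[[0,0,0],0,0.55],[[0,0,0],0,0.65],[[0,0,0],0,0.65],[[0,0,0],0,0.65]]' 5; python3 st.py
```

```text
time_s: 14.3
ee_pos: [0.5361, -0.075, 0.0654]
eef_rot: [3.141, -0.0, -2.535]
force: [-0.6, 0.2, 0.1]
grip_width: 0.0612
t 14.3 travel mm 30.570915482655302 side 0.19209520012472367 Fslide -0.0388064753089593 Fside -0.5855812616278511 Fz 0.115943048912806 M [ 0.07319909 -0.12083023  0.03318903] yaw -2.534842329870599 w 0.061170824723446614 z 0.06535553192180621
```

Free. Now I'll go straight up and back away towards the base to clear the view.

```bash
python3 -m creep '[[[0,0,-0.3],0,0.65],[[0,0,-0.6],0,0.65],[[0,0,-1],0,0.65],[[0,0,-1.4],0,0.65],[[0,0,-1.8],0,0.65],[[0,0,-2.2],0,0.65],[[0,0,-2.6],0,0.65],[[0,0,-3],0,0.65],[[0,0,-3],0,0.65]]'; python3 -m creep '[[[0.3,0.3,0],0.8,0.65],[[0.6,0.6,0],1.6,0.65],[[0.9,0.9,0],2.4,0.65],[[1.2,1.2,0],3.2,0.65],[[1.5,1.5,0],4,0.65],[[1.8,1.8,0],4.8,0.65],[[2.1,2.1,0],5.6,0.65],[[2.4,2.4,0],6.4,0.65],[[2.7,2.7,0],7.2,0.65],[[2.7,2.7,0],7.2,0.65]]'
python3 - <<'E'
import sys; sys.path.insert(0,'.')
from h import *
from station import vision
for n,b in(("top",(150,290,290,470)),("scene",(185,315,165,345))):
    c=vision.camera(n); np.savez(f"/tmp/{n}3.npz",**c)
    cv2.imwrite(f"pics/{n}3.png",cv2.resize(c["img"][b[0]:b[1],b[2]:b[3],::-1],None,fx=4.2,fy=4.2,interpolation=cv2.INTER_CUBIC))
E
```

```text
time_s: 15.2
ee_pos: [0.537, -0.0752, 0.2178]
eef_rot: [-3.139, 0.003, -2.535]
force: [-0.1, -0.1, -0.3]
grip_width: 0.0611
time_s: 16.2
ee_pos: [0.3467, -0.0409, 0.2148]
eef_rot: [-3.141, -0.001, 2.741]
force: [0.2, 0.5, 0.3]
grip_width: 0.0611
```

View pics/top3.png

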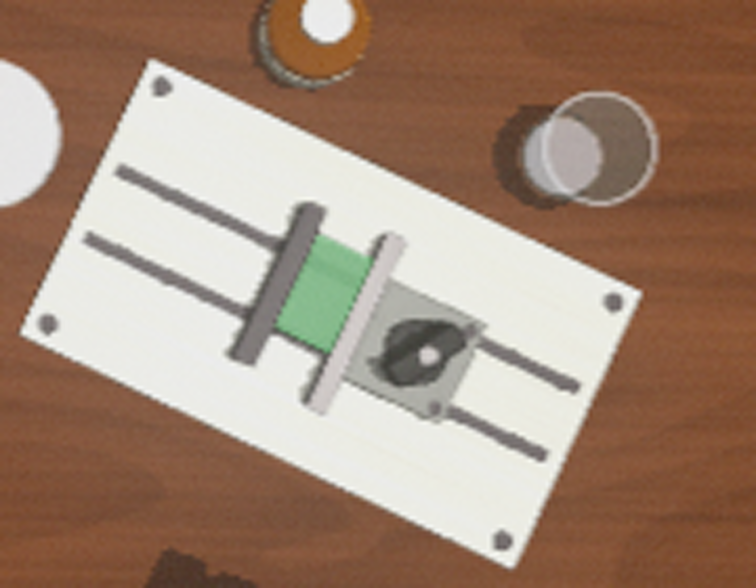

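View pics/scene3.png

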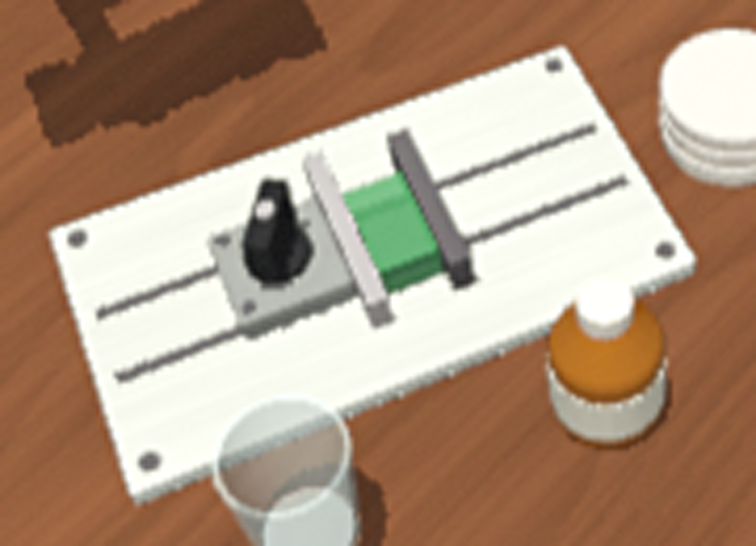

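Both views show the block sandwiched between the fence and the stop: at (325,295) in the top crop, with the fence at (355,320) and the stop at (278,285). I'll check the knob angle and the gaps with numbers.

```bash
python3 - <<'E'
import sys; sys.path.insert(0,'.')
from h import *
th=np.radians(66.1);u=np.array([np.cos(th),np.sin(th)]); v=np.array([u[1],-u[0]]); k=np.array([.5237,-.1035])
for t in("0","3"):
  for n in("top","scene"):
    c=np.load(f"/tmp/{n}{t}.npz"); W=world(c); d=W[...,:2]-k; s=d@u; l=d@v; z=W[...,2]
    m=(abs(l)<.03)&(s>-.04)&(s<.05+.0)&(z>.073)&(z<.085); P=W[m]
    r=cv2.minAreaRect((P[:,:2]*1000).astype(np.float32)); q=P[:,:2]-P[:,:2].mean(0); w,e=np.linalg.eigh(q.T@q)
    print(t,n,'knob',P.mean(0).round(4),'bar deg',np.degrees(np.arctan2(e[1,1],e[0,1])).round(1),'rect',np.round(r[1],1))
    g=c["img"].astype(int); gr=(g[...,1]-g[...,0]>25)&(abs(l)<.02)&(s>.05)&(s<.12)&(z>.037)
    b=s[gr]; h=(abs(l)<.02)&(z>.037)&(z<.048)&(s>.025)&(s<.14)&~gr
    print('  block s mm',np.percentile(b,[2,50,98]).round(4)*1e3,'stop far edge',np.percentile(s[h],99.5).round(4))
    G=(abs(l)<.025)&(s>.02)&(s<.13); 
E
```

```text
0 top knob [ 0.522  -0.1035  0.0778] bar deg 155.5 rect [16.5 44.8]
  block s mm [ 70.9  88.1 105. ] stop far edge 0.1222
0 scene knob [ 0.5268 -0.1039  0.0788] bar deg 155.9 rect [15.9 46.2]
  block s mm [ 72.7  89.5 107.9] stop far edge 0.1245
3 top knob [ 0.5339 -0.0766  0.0779] bar deg 124.1 rect [16.8 45.8]
  block s mm [ 72.9  89.4 106.3] stop far edge 0.1222
3 scene knob [ 0.5385 -0.0769  0.0788] bar deg 124.7 rect [16.6 46.2]
  block s mm [ 75.3  92.3 108.9] stop far edge 0.1245
```

```bash
python3 -c "
from station import ctrl; print(ctrl.hand_in())"
```

```text
the job is handed in; nothing more can be done
None
```

The job is done and handed in at about 16 s of the 72 s allowed. The glass block is seated against the back stop and the gripper has let go.

- **Knob:** I gripped the bar by its ends with 40 N and it broke loose at about 0.84 N m. I then turned it to the hard stop. The pictures afterwards show it turned about 149°, or 2.6 rad, against the 2.4 needed.
- **Fence and block:** I slid the fence about 30 mm by the knob until the block stopped against the back stop. The wrist read about 12 N at that point, which I estimate is about 8 N on the glass after friction. I eased off before opening the gripper.
- **Last checks:** Both cameras show the block held between fence and stop. From above, the beaker and bottle look unmoved, and the dishes look unmoved in both views. The force readings were near zero after I let go, and the arm was clear.
- **Limits of the checks:** The two cameras disagree by 3–5 mm on absolute positions and 1–3 mm on how far the block moved. I judged that it was home from the rise in force and from the travel stalling, because the pictures can't show sub-millimetre contact. The wrist reading included a few newtons of vertical load while I held the knob, and this went away on release.

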